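# Free the washed lock cylinders and set them under the hold-down bar for blowing dry

## Task

The lock cylinders have come out of the cleaning bath stuck fast in the black washing block: its white nylon cheeks have closed on them, so a straight pull only jams. Take the hold-down bar off the blow-off stand, rock each cylinder from side to side until its cheeks give way, lift it out and stand it on end in a free cell of the stand, one to a cell. Then lay the bar back across the two forked posts, grip upwards, so that the cylinders cannot fly out when they are blown dry; leave the bottles and the padlock where they are.

Things in the scene. Friction and masses are not known exactly. Their poses are not given: they have to be found in the camera images.
- wash_block: Black plastic washing block 59 x 250 mm on a steel foot 66 x 290 x 6 mm, fixed. Origin: centre of the underside; x across the block, y along the row, z up. Five slots at y = -100, -50, 0, 50, 100 mm, some empty: floor at z = 6, black walls up to z = 33. Each has two white nylon cheeks facing each other along x, tops at z = 42; the lips at their tops hook over the cylinder's lower half.
- blow_stand: Blow-off stand, fixed: blue steel base 74 x 272 x 5 mm, white rack of five open cells, a blue post at each end. Origin: centre of the underside; x across, y along the row, z up. Cell centres x = 0, y = -80, -40, 0, 40, 80 mm; inside 21 (x) x 34 (y); floor z = 5, walls up to z = 37. Posts at y = +-122 (8 thick): forked tops with a seat at z = 81, 29 wide in x, between prongs up to z = 96.
- hold_bar: Loose hold-down bar, 0.35 kg: flat aluminium bar 24 (x) x 280 (y) x 8 mm with a red grip rail on top: 14 mm wide (x), 84 long (y), z = 28 to 40, on legs at y = +-34 mm. Origin: centre of the bar's underside; y along it, z up. It starts in the forks of the stand (underside at the seats) and may go back either way round.
- oil_bottle: Red oil bottle, 50 mm across, 120 mm high, a bystander standing on the worktop; origin at the centre of its underside.
- polish_bottle: White bottle with a red cap, 45 mm across, 110 mm high, a bystander standing on the worktop; origin at the centre of its underside.
- brass_padlock: Brass padlock lying flat, 73 x 44 x 16 mm, a bystander on the worktop; origin at the centre of its underside.
- cyl_1_mid (a point): Centre of a brass-coloured lock cylinder (may be absent), 70 long, 16 thick, 25 mm wide, 0.2 kg, stood on end in a slot: 35 mm above its foot. Axes: x across the 16 mm (along the block's x at first), y along its length (up), z across the 25 mm. The two halves are blocks ending 6 mm from the centre; between is a waist 10 mm thick with the cam. Hold the upper half, across 16 mm.
- cyl_2_mid (a point): Centre of a silver-coloured lock cylinder (may be absent), 62 long, 16 thick, 25 mm wide, 0.2 kg, stood on end in a slot: 31 mm above its foot. Axes: x across the 16 mm (along the block's x at first), y along its length (up), z across the 25 mm. The two halves are blocks ending 6 mm from the centre; between is a waist 10 mm thick with the cam. Hold the upper half, across 16 mm.
- cyl_3_mid (a point): Centre of a brass-coloured lock cylinder (may be absent), 70 long, 16 thick, 25 mm wide, 0.2 kg, stood on end in a slot: 35 mm above its foot. Axes: x across the 16 mm (along the block's x at first), y along its length (up), z across the 25 mm. The two halves are blocks ending 6 mm from the centre; between is a waist 10 mm thick with the cam. Hold the upper half, across 16 mm.
- cyl_4_mid (a point): Centre of a silver-coloured lock cylinder (may be absent), 62 long, 16 thick, 25 mm wide, 0.2 kg, stood on end in a slot: 31 mm above its foot. Axes: x across the 16 mm (along the block's x at first), y along its length (up), z across the 25 mm. The two halves are blocks ending 6 mm from the centre; between is a waist 10 mm thick with the cam. Hold the upper half, across 16 mm.
- cyl_5_mid (a point): Centre of a brass-coloured lock cylinder (may be absent), 70 long, 16 thick, 25 mm wide, 0.2 kg, stood on end in a slot: 35 mm above its foot. Axes: x across the 16 mm (along the block's x at first), y along its length (up), z across the 25 mm. The two halves are blocks ending 6 mm from the centre; between is a waist 10 mm thick with the cam. Hold the upper half, across 16 mm.
- cheek_1f (a joint): Cheek on the -x side of the slot at y = -100 mm of the block: 0 = closed (lip 2.3 mm over the cylinder's shoulder), up to 0.004 m pushed outwards; friction about 18 N, no spring, stays where pushed. Leaning the cylinder about its foot 0.15 to 0.18 rad towards it (10 to 20 N) pushes it back about 3 mm. With both past 2.4 mm the cylinder lifts out freely.
- cheek_1b (a joint): Cheek on the +x side of the slot at y = -100 mm of the block: 0 = closed (lip 2.3 mm over the cylinder's shoulder), up to 0.004 m pushed outwards; friction about 18 N, no spring, stays where pushed. Leaning the cylinder about its foot 0.15 to 0.18 rad towards it (10 to 20 N) pushes it back about 3 mm. With both past 2.4 mm the cylinder lifts out freely.
- cheek_2f (a joint): Cheek on the -x side of the slot at y = -50 mm of the block: 0 = closed (lip 2.3 mm over the cylinder's shoulder), up to 0.004 m pushed outwards; friction about 18 N, no spring, stays where pushed. Leaning the cylinder about its foot 0.15 to 0.18 rad towards it (10 to 20 N) pushes it back about 3 mm. With both past 2.4 mm the cylinder lifts out freely.
- cheek_2b (a joint): Cheek on the +x side of the slot at y = -50 mm of the block: 0 = closed (lip 2.3 mm over the cylinder's shoulder), up to 0.004 m pushed outwards; friction about 18 N, no spring, stays where pushed. Leaning the cylinder about its foot 0.15 to 0.18 rad towards it (10 to 20 N) pushes it back about 3 mm. With both past 2.4 mm the cylinder lifts out freely.
- cheek_3f (a joint): Cheek on the -x side of the slot at y = 0 mm of the block: 0 = closed (lip 2.3 mm over the cylinder's shoulder), up to 0.004 m pushed outwards; friction about 18 N, no spring, stays where pushed. Leaning the cylinder about its foot 0.15 to 0.18 rad towards it (10 to 20 N) pushes it back about 3 mm. With both past 2.4 mm the cylinder lifts out freely.
- cheek_3b (a joint): Cheek on the +x side of the slot at y = 0 mm of the block: 0 = closed (lip 2.3 mm over the cylinder's shoulder), up to 0.004 m pushed outwards; friction about 18 N, no spring, stays where pushed. Leaning the cylinder about its foot 0.15 to 0.18 rad towards it (10 to 20 N) pushes it back about 3 mm. With both past 2.4 mm the cylinder lifts out freely.
- cheek_4f (a joint): Cheek on the -x side of the slot at y = 50 mm of the block: 0 = closed (lip 2.3 mm over the cylinder's shoulder), up to 0.004 m pushed outwards; friction about 18 N, no spring, stays where pushed. Leaning the cylinder about its foot 0.15 to 0.18 rad towards it (10 to 20 N) pushes it back about 3 mm. With both past 2.4 mm the cylinder lifts out freely.
- cheek_4b (a joint): Cheek on the +x side of the slot at y = 50 mm of the block: 0 = closed (lip 2.3 mm over the cylinder's shoulder), up to 0.004 m pushed outwards; friction about 18 N, no spring, stays where pushed. Leaning the cylinder about its foot 0.15 to 0.18 rad towards it (10 to 20 N) pushes it back about 3 mm. With both past 2.4 mm the cylinder lifts out freely.
- cheek_5f (a joint): Cheek on the -x side of the slot at y = 100 mm of the block: 0 = closed (lip 2.3 mm over the cylinder's shoulder), up to 0.004 m pushed outwards; friction about 18 N, no spring, stays where pushed. Leaning the cylinder about its foot 0.15 to 0.18 rad towards it (10 to 20 N) pushes it back about 3 mm. With both past 2.4 mm the cylinder lifts out freely.
- cheek_5b (a joint): Cheek on the +x side of the slot at y = 100 mm of the block: 0 = closed (lip 2.3 mm over the cylinder's shoulder), up to 0.004 m pushed outwards; friction about 18 N, no spring, stays where pushed. Leaning the cylinder about its foot 0.15 to 0.18 rad towards it (10 to 20 N) pushes it back about 3 mm. With both past 2.4 mm the cylinder lifts out freely.
Things that resemble listed ones, but are neither listed nor needed, are in the scene too. What is shaped like the part that bears cyl_3_mid but blue is not meant.

How it is judged:
On the way, in this order (a step that is already met when the one before it is completed fails the run):
1. the hold-down bar is taken off the stand ((height (world z) of hold_bar above 0.13 m or horizontal distance between hold_bar and blow_stand above 0.06 m)), for 0.2 s.
2. every cylinder stands in a cell of the stand (x of cyl_1_mid in the frame of blow_stand between -0.009 and 0.009 m and y of cyl_1_mid in the frame of blow_stand between -0.1 and 0.1 m and z of cyl_1_mid in the frame of blow_stand between 0.035 and 0.045 m and angle between the y axis of each of cyl_1_mid, cyl_2_mid, cyl_3_mid, cyl_4_mid, cyl_5_mid and the z axis of blow_stand, either way round below 0.25 rad and x of cyl_2_mid in the frame of blow_stand between -0.009 and 0.009 m and y of cyl_2_mid in the frame of blow_stand between -0.1 and 0.1 m and z of cyl_2_mid in the frame of blow_stand between 0.031 and 0.041 m and x of cyl_3_mid in the frame of blow_stand between -0.009 and 0.009 m and y of cyl_3_mid in the frame of blow_stand between -0.1 and 0.1 m and z of cyl_3_mid in the frame of blow_stand between 0.035 and 0.045 m and x of cyl_4_mid in the frame of blow_stand between -0.009 and 0.009 m and y of cyl_4_mid in the frame of blow_stand between -0.1 and 0.1 m and z of cyl_4_mid in the frame of blow_stand between 0.031 and 0.041 m and x of cyl_5_mid in the frame of blow_stand between -0.009 and 0.009 m and y of cyl_5_mid in the frame of blow_stand between -0.1 and 0.1 m and z of cyl_5_mid in the frame of blow_stand between 0.035 and 0.045 m), for 0.2 s.
At the end, for the whole second after the job is handed in: Every cylinder present stands in a cell, foot on the cell floor (within 5 mm in height, leaning under 0.25 rad); the bar lies in both forks, grip up, underside within 3 mm of the seats, centred within 5 mm across and 12 mm along, square to 0.06 rad; all at rest (all of step 2 and x of hold_bar in the frame of blow_stand between -0.005 and 0.005 m and y of hold_bar in the frame of blow_stand between -0.012 and 0.012 m and z of hold_bar in the frame of blow_stand between 0.078 and 0.084 m and angle between hold_bar's own z axis and vertical below 0.06 rad and angle between the y axis of hold_bar and the y axis of blow_stand, either way round below 0.06 rad and linear speed of hold_bar below 0.02 m/s); the robot touches nothing.
It fails at once if a bottle is moved more than 3 cm or knocked over (distance of any of oil_bottle, polish_bottle from where it was at the start of the episode above 0.03 m or angle between any of oil_bottle, polish_bottle's own z axis and vertical above 0.5 rad).
It fails at once if the padlock is moved more than 3 cm (distance of brass_padlock from where it was at the start of the episode above 0.03 m).
Of cyl_1, cyl_2, cyl_3, cyl_4, cyl_5 only 2 to 4 are there at a start; the rules pass over those that are not, and their reading is None.
At some moment in a run one of hold_bar may be knocked a few centimetres aside while the robot is not near it.
Once in a run the grip may slacken for a moment while it holds something.
It also fails if it takes over 210 s, if anything falls off the work surface, if the arm or the gripper's body presses on something with over 40 N, if the wrist force passes 120 N, or if a joint passes its speed limit or range.

## Robot

A 6-joint arm with a two-finger parallel gripper is mounted at the origin on a cart in front of the work surface, level with it; the furniture and walls round the work are solid. World frame = base frame: x ahead of the robot, y to its left, z up, the work surface at z = 0. Lengths are in m, angles in rad, forces in N, time in s.
With the tool pointing down it reaches from about 0.325 to 0.85 m from the base axis. Payload 4.4 kg.
Tool frame: the origin (TCP) lies between the finger pads; the fingertips stand 14 mm ahead of it and the grasp point (between the pads) lies 5 mm behind it (tcp_to_tips is the z of the fingertips in the tool frame, in m); z points along the fingers, x is the direction in which the jaws open and shut, and the axes are right-handed (so a half turn about z gives the same grasp; the last joint's range is limited). The gripper opens to 94 mm and grips with 3 to 60 N. Pads are 16 mm wide; open, the fingers measure 119 mm over their backs; the gripper's body (75 mm by 177 mm) begins 78 mm behind the grasp point.
Start: joints at [-1.403, 0.207, 1.542, -0, 1.393, -0.15], TCP at [0.18, -0.546, 0.219] pointing down, gripper open.
Joint ranges: [-2.73, 2.73], [-0.86, 2.22], [0.23, 2.46], [-1.11, 4.25], [0.08, 2.63], [-2.82, 2.82]. Speed limits (rad/s): [2.79, 2.79, 3.14, 3.14, 3.14, 3.14].

## Interface

Orientations are given as a 3x3 rotation matrix whose columns are the frame's x, y, z axes.
In Python, from bench import move_ptp, move_linear, move_joints, ungrasp, gripper_close, wait, ik, state, camera, calibration, IKError, close_job, tcp_to_tips gives the robot as it stands. Calls block until the motion is done:
- move_ptp(position, orientation): joint-space move of the TCP to a pose.
- move_linear(position, ori=None, max_speed=0.15, threshold=None): straight line of the TCP; ori=None keeps the orientation; max_speed is the mean speed in m/s. With threshold (N) it stops when the force on the tool has changed by that much, and returns True; else False.
- move_joints(angles): joint-space move.
- ungrasp() and gripper_close(effort=None): open the fingers fully, or close them until they stop; effort is the grip in N (None keeps the last).
- wait(seconds).
- ik(position, orientation): joint angles nearest the present ones, or None.
- state(): the state.
- camera(name): name is "side" or "top" or "wrist"; returns the picture (384x512x3 uint8, red, green, blue); there is no depth.
- calibration(name): a dict with "mtx" (3x3 intrinsics, pixels), "k1" (the pictures are not rectified: a ray, as slopes to the right and down, at radius r is drawn at 1 + k1 r^2 times it, then the intrinsics apply), "R" (3x3) and "t" (3): a world point X has camera coordinates R X + t. Camera axes: x right, y down, z forward; pixel columns grow to the right and rows downward; lengths in m; the calibration is good to about 2 mm. A picture is of the moment at which its call begins: read the wrist's pose just before it. calibration takes no time and is no camera call; for the wrist camera it gives the pose at the moment of the call.
A pose or a line that the arm cannot do raises IKError and nothing moves.
- close_job(): hands the job in, once; it reports no verdict.
The state is a dict: "time": time; "q": joint angles; "qvel": joint speeds; "effort": joint torques, N m; "ee_pos": TCP position; "tcp_rot": TCP orientation; "wrist_force": force on the tool from outside, world axes, zero at the start; "wrist_torque": the same for the moment, N m; "width": opening from 0.0 (shut) to 1.0 (fully open).
Only numpy, scipy, OpenCV 4.12 (cv2) and the standard library are available. Lean on these libraries where they do the work, as an engineer would, in place of code of your own. Each camera call takes 0.05 s, during which the arm holds its last target. There are 200 camera calls.

## Working session

There is one attempt and no reset: what is moved stays moved. The work goes in short steps, each a Python script; the robot and the scene stay as the last script left them, time stands still between calls to the robot, and variables do not carry over. Pictures are saved under pics/ and viewed, about 12 in all and at most 16, crops included, and the job is handed in when it is done.

```bash
ls; mkdir -p pics; cat > h.py <<'E'
import numpy as np, cv2
from bench import *
def save(name,fn,crop=None,scale=1):
    im=camera(name)
    if crop: im=im[crop[1]:crop[3],crop[0]:crop[2]]
    im=cv2.resize(im,None,fx=scale,fy=scale,interpolation=cv2.INTER_CUBIC)
    cv2.imwrite('pics/'+fn,im[:,:,::-1]); return im
def ray(c,u,v):
    m=np.array(c['mtx']);R=np.array(c['R']);t=np.array(c['t'])
    d=np.array([(u-m[0,2])/m[0,0],(v-m[1,2])/m[1,1]]);s=d.copy()
    for _ in range(20): s=d/(1+c['k1']*(s@s))
    return -R.T@t, R.T@np.array([s[0],s[1],1])
def onplane(c,u,v,z):
    o,d=ray(c,u,v); return o+d*(z-o[2])/d[2]
def proj(c,X):
    p=np.array(c['R'])@X+np.array(c['t']); s=p[:2]/p[2]; s=s*(1+c['k1']*(s@s))
    m=np.array(c['mtx']); return np.array([m[0,0]*s[0]+m[0,2],m[1,1]*s[1]+m[1,2]])
def down(a): # tool down, jaw (x) axis along world angle a
    c,s=np.cos(a),np.sin(a); return np.array([[c,s,0],[s,-c,0],[0,0,-1.]])
E
python3 - <<'E'
from h import *
for n in('top','side'):
    c=calibration(n);print(n,c['k1'],c['mtx'],-np.array(c['R']).T@c['t']); save(n,n+'0.png',scale=1.5)
print(state())
E
```

```text
pics
top 0.03597489205527188 [[446.54087959   0.         256.3320482 ]
 [  0.         446.54087959 193.143566  ]
 [  0.           0.           1.        ]] [ 0.43147229 -0.01576999  1.17073284]
side -0.0373678169730392 [[438.75148702   0.         255.1915295 ]
 [  0.         438.75148702 188.65882026]
 [  0.           0.           1.        ]] [0.25492201 0.93251436 0.60298219]
{'time': 0.1, 'q': array([-1.40351936e+00,  2.07384689e-01,  1.54277814e+00, -1.50807223e-05,
        1.39350932e+00, -1.50488644e-01]), 'qvel': array([-2.10633884e-05, -1.79878799e-03, -4.86588976e-03, -6.89853574e-04,
       -8.60545750e-04, -1.94059028e-03]), 'effort': array([-2.24996120e-04, -3.71866000e+01, -2.82294077e+01,  6.99954294e-02,
        3.10802925e-02, -4.72436341e-05]), 'ee_pos': array([ 0.17952957, -0.54552344,  0.2183942 ]), 'tcp_rot': array([[ 3.12446982e-01, -9.49935131e-01, -3.60867774e-04],
       [-9.49932970e-01, -3.12447049e-01,  2.04799149e-03],
       [-2.05821114e-03, -2.97088564e-04, -9.99997838e-01]]), 'wrist_force': array([-0.15330069,  0.15818835,  0.54261865]), 'wrist_torque': array([-0.0392007 , -0.00095641,  0.04876351]), 'width': 1.0029586033513143}
```

View pics/top0.png

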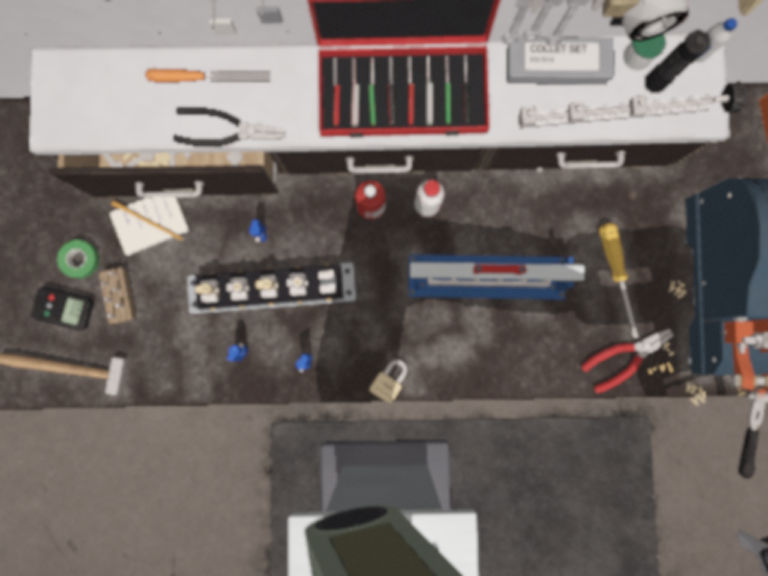

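View pics/side0.png

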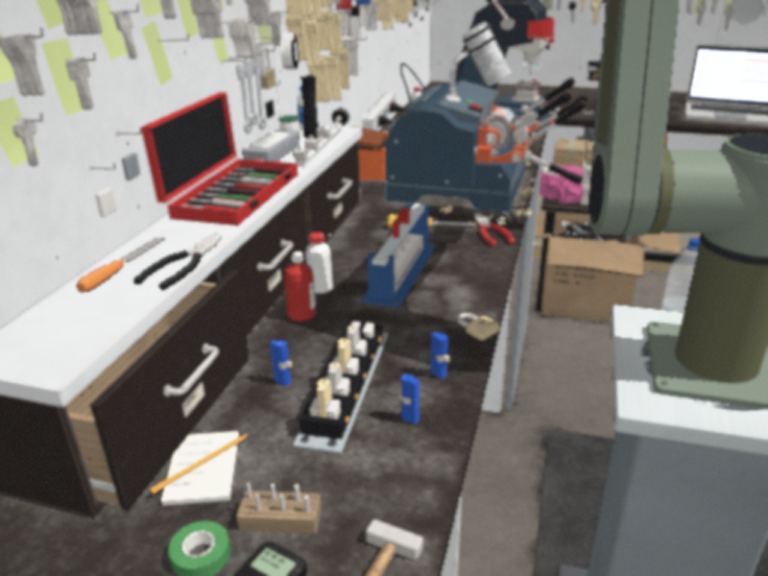

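Top view (1.5x): a wash block runs from (190,292) to (352,282), with upright parts at (205,288), (237,288), (266,285), (297,283) and what looks like an empty slot at (327,280). The stand and bar run from (412,275) to (582,280), with the red grip at (499,268).

Possible mix-ups:
- Blue decoys at (258,232), (236,352) and (303,362).
- The padlock at (388,380).
- The red oil bottle at (370,198), against the red grip.

I want the four brass and silver cylinders in the block. Next I'll look from the wrist camera.

```bash
python3 - <<'E'
from h import *
c=calibration('top')
for n,u,v,z in [('blkL',190,292,.006),('blkR',354,282,.006),('c1',205,288,.06),('c4',297,283,.06),('grip',499,268,.12),('barL',412,270,.09),('barR',583,271,.09),('stL',411,298,.005),('stR',565,298,.005),('oil',370,190,.12),('pol',431,187,.11),('pad',388,380,.016),('d1',258,225,.07),('d2',236,352,.06),('d3',303,362,.06),('drawer',170,190,.05),('cab',380,150,.1)]:
    print(n,onplane(c,u/1.5,v/1.5,z).round(3))
w=calibration('wrist');s=state()
R=s['tcp_rot']; cam=-np.array(w['R']).T@w['t']
print('cam in tool',R.T@(cam-s['ee_pos']),'axes',(R.T@np.array(w['R']).T).round(3),w['mtx'][0][0])
E
```

```text
blkL [0.534 0.329 0.006]
blkR [0.547 0.043 0.006]
c1 [0.536 0.288 0.06 ]
c4 [0.541 0.135 0.06 ]
grip [ 0.553 -0.192  0.12 ]
barL [ 0.556 -0.056  0.09 ]
barR [ 0.55  -0.332  0.09 ]
stL [ 0.517 -0.056  0.005]
stR [ 0.512 -0.323  0.005]
oil [0.682 0.01  0.12 ]
pol [ 0.688 -0.088  0.11 ]
pad [ 0.376 -0.013  0.016]
d1 [0.638 0.198 0.07 ]
d2 [0.429 0.236 0.06 ]
d3 [0.41  0.126 0.06 ]
drawer [0.705 0.351 0.05 ]
cab [ 0.753 -0.007  0.1  ]
cam in tool [ 0.0011321  -0.08088283 -0.16516775] axes [[ 1.    -0.001  0.001]
 [ 0.     0.961  0.278]
 [-0.001 -0.278  0.961]] 296.4717636826278
```

```bash
python3 - <<'E'
from h import *
for n,p in [('blk',[.54,.16,.26]),('st',[.55,-.22,.27])]:
    move_ptp(p,down(0)); wait(.2)
    c=calibration('wrist'); im=save('wrist',f'w_{n}.png',scale=1.5)
    np.savez(f'w_{n}.npz',im=cv2.imread(f'pics/w_{n}.png'),**c)
print(state()['time'])
E
```

```text
4.8167
```

View pics/w_blk.png

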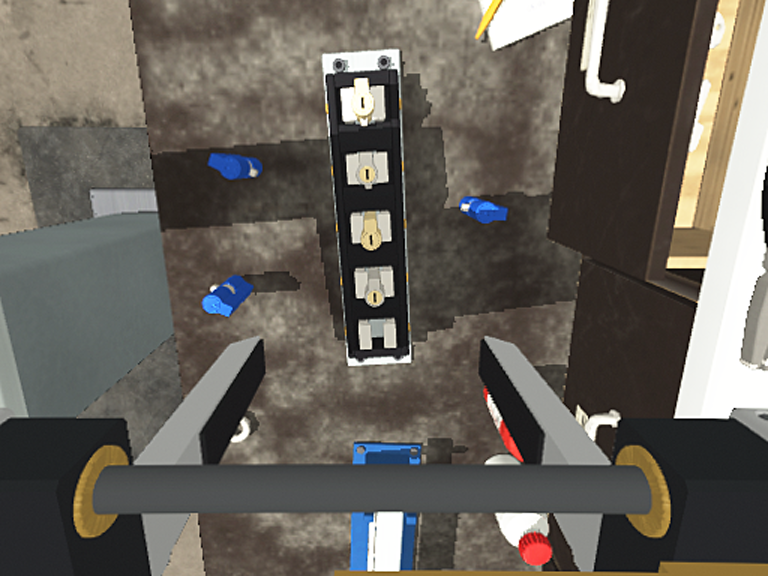

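View pics/w_st.png

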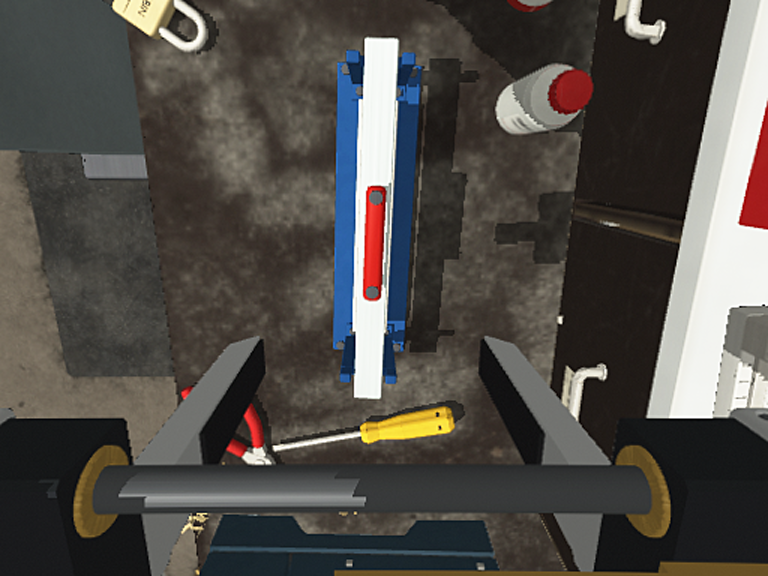

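Block view (1.5x): all four cylinders are in the block: brass (362,104), silver (367,174), brass (371,240) and silver (374,297). The slot at (377,333) is empty and the blue ones are outside the block. Stand view: bar grip from (376,188) to (372,298), base corners (338,62), (422,66), (333,350) and (404,350). I'll now measure with colour masks.

```bash
python3 - <<'E'
from h import *
def ld(n):
    d=np.load(f'w_{n}.npz'); return dict(mtx=d['mtx'],k1=float(d['k1']),R=d['R'],t=d['t']),d['im']
def P(c,u,v,z): return onplane(c,u/1.5,v/1.5,z)
c,im=ld('blk')
q=[P(c,*p,.006) for p in [(322,54),(400,50),(347,365),(411,362)]]
ctr=sum(q)/4; ax=(q[0]+q[1]-q[2]-q[3])/2
print('block',ctr.round(4),'yaw',np.arctan2(-ax[0],ax[1]),np.linalg.norm(ax),np.linalg.norm(q[1]-q[0]),np.linalg.norm(q[3]-q[2]))
for u,v,h in [(362,104,76),(367,174,68),(371,240,76),(374,297,68)]: print(P(c,u,v,h/1e3).round(4))
c,im=ld('st')
q=[P(c,*p,.005) for p in [(338,62),(422,66),(333,350),(404,350)]]
ctr=sum(q)/4; ax=(q[0]+q[1]-q[2]-q[3])/2
print('stand',ctr.round(4),'yaw',np.arctan2(-ax[0],ax[1]),np.linalg.norm(ax),np.linalg.norm(q[1]-q[0]),np.linalg.norm(q[3]-q[2]))
hsv=cv2.cvtColor(im,cv2.COLOR_BGR2HSV)
red=((hsv[...,0]<8)|(hsv[...,0]>172))&(hsv[...,1]>150)&(hsv[...,2]>90)
wh=(hsv[...,1]<40)&(hsv[...,2]>200)
for nm,m,z in(('grip',red,.121),('bar',wh,.089)):
    m=m.astype(np.uint8); m[:,:325]=0;m[:,430:]=0;m[410:]=0
    if nm=='bar': m=cv2.morphologyEx(m|red.astype(np.uint8)*(m.max()),cv2.MORPH_OPEN,np.ones((3,3)));m[:,:325]=0;m[:,430:]=0;m[410:]=0
    cs=max(cv2.findContours(m,0,2)[0],key=cv2.contourArea)[:,0,:]
    pts=np.array([P(c,*p,z)[:2] for p in cs],np.float32); r=cv2.minAreaRect(pts)
    b=cv2.boxPoints(r); e=sorted([(np.linalg.norm(b[1]-b[0]),tuple(b[1]-b[0])),(np.linalg.norm(b[2]-b[1]),tuple(b[2]-b[1]))])[1][1]
    print(nm,r,'yaw',np.arctan2(-e[0]*np.sign(e[1]),abs(e[1])))
E
```

```text
block [0.5399 0.1845 0.006 ] yaw 0.05640894778657933 0.28807619272209734 0.06593541025271601 0.0659057380467269
[0.5338 0.2798 0.076 ]
[0.5371 0.2306 0.068 ]
[0.5402 0.1804 0.076 ]
[0.5426 0.1309 0.068 ]
stand [ 0.5529 -0.1921  0.005 ] yaw -0.03744841832238705 0.2706635356732327 0.07340608649310916 0.07429615602185333
grip ((0.552169919013977, -0.19542723894119263), (0.08214326202869415, 0.01333798747509718), 87.89779663085938) yaw -0.036689688
bar ((0.5512692928314209, -0.19618161022663116), (0.2788650393486023, 0.02813798561692238), 87.84710693359375) yaw -0.03757495
```

```bash
python3 - <<'E'
from h import *
a=-.037; R=down(a)
move_ptp([.552,-.195,.17],R); move_linear([.552,-.195,.110],max_speed=.1)
gripper_close(30); print(state()['width'],state()['wrist_force'])
move_linear([.552,-.195,.19]); print('w',state()['width'],state()['wrist_force'])
move_ptp([.44,-.175,.12],down(0)); move_linear([.44,-.175,.033]); 
print(move_linear([.44,-.175,.026],max_speed=.02,threshold=4),state()['ee_pos'][2])
ungrasp(); move_linear([.44,-.175,.12]); 
move_ptp([.55,-.22,.27],down(0)); wait(.1)
np.savez('w_st2.npz',**calibration('wrist')); save('wrist','st2.png',crop=(160,10,400,260),scale=2.3); print(state()['time'])
E
```

```text
0.1435618020231571 [-1.49799247 -0.62607148  0.09230426]
w 0.14718075955773163 [ 0.16426623  0.23694379 -3.48428048]
True 0.028756601678778228
12.5917
```

View pics/st2.png

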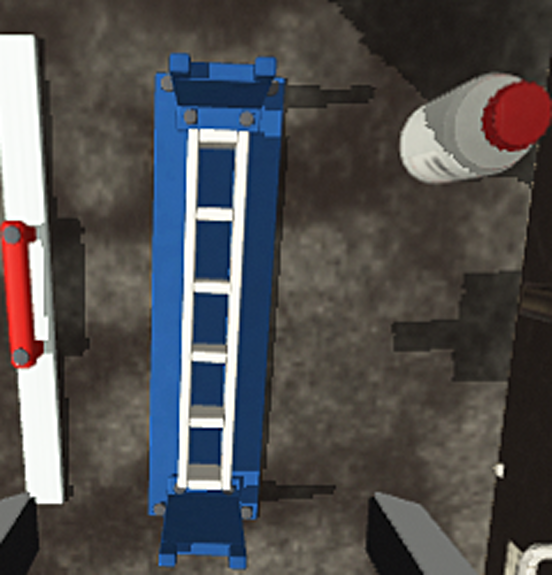

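All five cells are free. The white rack corners are at crop (188,129), (249,129), (178,488) and (230,490). The bar lies on the worktop at the left. I'll refine the stand from the rack, then start on the first cylinder, the silver one nearest the stand.

```bash
cat >> h.py <<'E'
B=np.array([.5399,.1845]); BY=.0564; S=np.array([.5527,-.1921]); SY=-.0375
def inframe(o,yaw,x,y):
    c,s=np.cos(yaw),np.sin(yaw); return np.array(o)+np.array([c*x-s*y,s*x+c*y])
def pose(foot,yaw,h,th): # lean th about block y, towards +x
    ax=np.array([np.cos(yaw),np.sin(yaw),0]); 
    T=cv2.Rodrigues(np.array([-np.sin(yaw),np.cos(yaw),0])*th)[0]
    up=T@[0,0,1.]; return foot+up*h+np.array([0,0,.005*abs(np.sin(th))]), T@down(yaw)
def st(msg):
    s=state(); print(msg,'t%.1f'%s['time'],'w%.3f'%s['width'],'F',s['wrist_force'].round(1),'p',s['ee_pos'].round(4),flush=True)
def extract(y,brass,lift=True):
    f=np.append(inframe(B,BY,0,y),.006); h=.059 if brass else .056
    p,R=pose(f,BY,h,0)
    move_ptp(p+[0,0,.08],R); move_linear(p+[0,0,.03]); move_linear(p,max_speed=.06); gripper_close(60); wait(.2); st('grip')
    for amp in (.17,-.17,.175,-.175):
        for th in np.linspace(0,amp,5)[1:]:
            q,Q=pose(f,BY,h,th); move_linear(q,Q,max_speed=.03)
        st('lean %.2f'%amp)
        for th in np.linspace(amp,0,3)[1:]:
            q,Q=pose(f,BY,h,th); move_linear(q,Q,max_speed=.04)
    st('upright')
    r=move_linear(p+[0,0,.02],max_speed=.04,threshold=20); st('lift stop=%s'%r)
    return p,R,r
E
python3 - <<'E'
from h import *
d=np.load('w_st2.npz'); c=dict(mtx=d['mtx'],k1=float(d['k1']),R=d['R'],t=d['t'])
q=[onplane(c,160+u/2.3,10+v/2.3,.037) for u,v in [(188,129),(249,129),(178,488),(230,490)]]
ax=(q[0]+q[1]-q[2]-q[3])/2; print('rack',sum(q)/4,np.arctan2(-ax[0],ax[1]),np.linalg.norm(ax),np.linalg.norm(q[1]-q[0]))
extract(-.05,False)
c=calibration('wrist'); np.savez('w_e1.npz',**c); save('wrist','e1.png',scale=1.5)
save('side','s1.png',crop=(180,190,280,310),scale=5)
E
```

```text
rack [ 0.55245108 -0.1918934   0.037     ] -0.03688623376275797 0.20609133647931424 0.032602846334199805
grip t16.5 w0.178 F [-0.7 -0.6 -0.6] p [0.5427 0.1346 0.062 ]
lean 0.17 t17.5 w0.174 F [-6.6 -0.5  6.9] p [0.5502 0.1351 0.0622]
lean -0.17 t19.0 w0.174 F [-1.2 -0.3  4.4] p [0.534  0.134  0.0624]
lean 0.17 t20.6 w0.174 F [-6.4 -0.1 10.5] p [0.5513 0.1351 0.0624]
lean -0.17 t22.1 w0.179 F [-2.4 -0.2  6.9] p [0.5338 0.1341 0.0624]
upright t22.7 w0.176 F [-5.8 -0.9 10.8] p [0.5428 0.1346 0.062 ]
lift stop=False t23.3 w0.174 F [-0.4  0.4 -2. ] p [0.543  0.1346 0.0822]
```

View pics/s1.png

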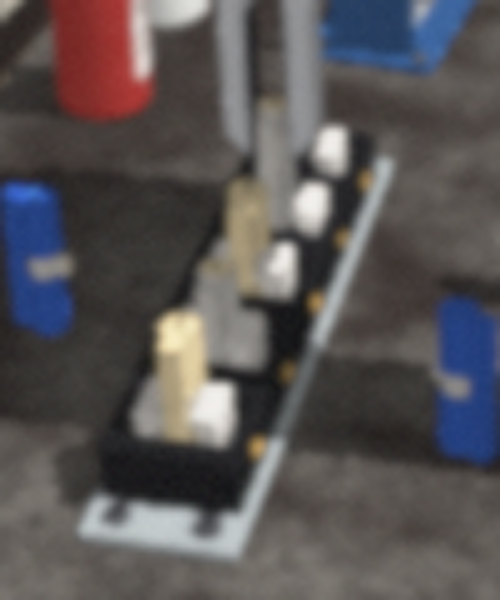

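It lifted freely: force is -2 N, equal to its weight, and the side crop shows it between the fingers at (270,100). Now I'll place it.

```bash
cat >> h.py <<'E'
S=np.array([.5525,-.192]); SY=-.037
def place(y,brass):
    h=.059 if brass else .056
    p=np.append(inframe(S,SY,0,y),.005+h); R=down(SY)
    s=state(); move_linear([*s['ee_pos'][:2],.21]); st('up')
    move_ptp(p+[0,0,.13],R); wait(.1); gripper_close(40); st('over')
    move_linear(p+[0,0,.04],max_speed=.12)
    r=move_linear(p+[0,0,-.004],max_speed=.03,threshold=8); st('down stop=%s want z %.4f'%(r,p[2]))
    return p,R
def release():
    ungrasp(); s=state(); move_linear(s['ee_pos']+[0,0,.09]); st('clear')
E
python3 - <<'E'
from h import *
place(-.04,False)
save('side','s2.png',crop=(220,130,320,220),scale=6)
E
```

```text
up t24.4 w0.176 F [-0.5 -0.8 -2.1] p [0.5421 0.1345 0.2087]
over t26.1 w0.173 F [ 0.8  0.  -1.9] p [ 0.5513 -0.2311  0.1912]
down stop=True want z 0.0610 t28.2 w0.178 F [-0.9 -0.2  4. ] p [ 0.5509 -0.2319  0.061 ]
```

View pics/s2.png

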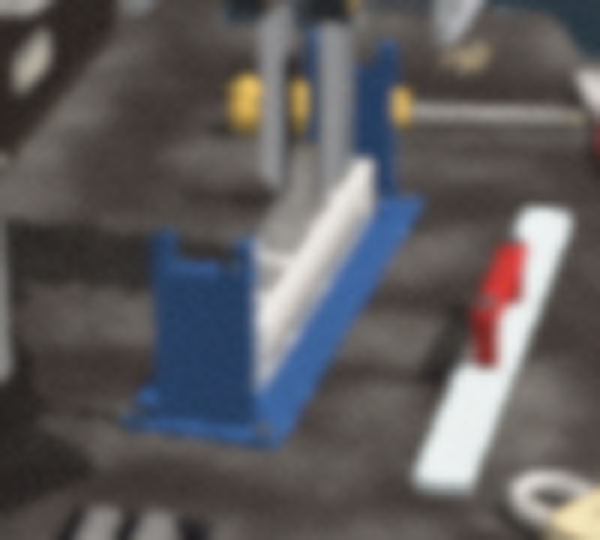

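It touched the floor exactly at the expected height (TCP 0.0610), seated in the cell. I'll release it and do the next two, with guards.

```bash
python3 - <<'E'
from h import *
import sys
release()
for yb,br,yc in [(0,True,0),(.05,False,.04)]:
    _,_,r=extract(yb,br)
    if r: sys.exit('jam')
    if state()['width']<.1: sys.exit('lost')
    p,_=place(yc,br)
    if abs(state()['ee_pos'][2]-p[2])>.003: sys.exit('height off')
    release()
E
```

```text
clear t30.3 w1.003 F [-0.3  0.3 -0.3] p [ 0.549  -0.2308  0.1486]
grip t34.3 w0.175 F [-0.6  0.2  0.7] p [0.5398 0.1845 0.065 ]
lean 0.17 t35.3 w0.176 F [-5.9 -0.9  7. ] p [0.5488 0.1851 0.0653]
lean -0.17 t36.8 w0.176 F [ 0.5 -0.1  2.1] p [0.5307 0.1839 0.0653]
lean 0.17 t38.4 w0.174 F [-6.5 -0.3  7.6] p [0.5491 0.1852 0.0653]
lean -0.17 t39.9 w0.176 F [-0.6  0.4  4.5] p [0.5304 0.184  0.0652]
upright t40.5 w0.175 F [-4.3  0.6  7.9] p [0.5401 0.1844 0.0649]
lift stop=False t41.1 w0.177 F [ 0.4  0.2 -1.7] p [0.54   0.1845 0.0851]
up t42.1 w0.178 F [-0.   1.  -1.5] p [0.539  0.1843 0.2087]
over t43.9 w0.179 F [ 0.3  0.8 -1.7] p [ 0.5528 -0.1912  0.1941]
down stop=True want z 0.0640 t46.0 w0.175 F [-0.4 -0.2  4.6] p [ 0.5523 -0.1919  0.0639]
clear t48.0 w0.998 F [-0.6  0.2 -0.5] p [ 0.5503 -0.1909  0.1515]
grip t52.0 w0.176 F [-1.2 -0.2  0.4] p [0.5369 0.2344 0.062 ]
lean 0.17 t53.0 w0.175 F [-5.8 -1.   7.9] p [0.5454 0.235  0.0624]
lean -0.17 t54.5 w0.175 F [-0.1  0.1  1.3] p [0.5284 0.2339 0.0623]
lean 0.17 t56.1 w0.177 F [-5.9 -0.1  9.2] p [0.5456 0.2351 0.0623]
lean -0.17 t57.6 w0.172 F [-0.8  0.9  4.3] p [0.5282 0.2339 0.0623]
upright t58.2 w0.170 F [-4.4  0.4  8.8] p [0.5372 0.2343 0.0619]
lift stop=False t58.8 w0.176 F [ 0.4  0.4 -0.3] p [0.5373 0.2344 0.0821]
up t59.8 w0.175 F [ 0.9  0.  -2.4] p [0.5364 0.2342 0.2087]
over t61.6 w0.179 F [-0.5 -0.5 -0.6] p [ 0.5542 -0.1513  0.1911]
down stop=True want z 0.0610 t63.7 w0.175 F [-1.1 -0.   5. ] p [ 0.5538 -0.152   0.0609]
clear t65.7 w1.001 F [ 0.8 -0.7 -0.9] p [ 0.5517 -0.1511  0.1486]
```

```bash
python3 - <<'E'
from h import *
import sys
_,_,r=extract(.1,True)
if r: sys.exit('jam')
p,_=place(.08,True)
if state()['width']<.1 or abs(state()['ee_pos'][2]-p[2])>.003: sys.exit('off')
release()
move_ptp([.50,-.22,.27],down(0)); wait(.2)
c=calibration('wrist'); im=save('wrist','chk.png',scale=1.5); np.savez('w_chk.npz',im=cv2.imread('pics/chk.png'),**c)
E
```

```text
grip t69.8 w0.174 F [-1.4 -0.1  2.2] p [0.5339 0.2843 0.065 ]
lean 0.17 t70.8 w0.176 F [-6.9 -0.9  7.3] p [0.543  0.2849 0.0653]
lean -0.17 t72.3 w0.176 F [-1.2 -0.6  4.1] p [0.5249 0.2838 0.0653]
lean 0.17 t73.9 w0.175 F [-7.4 -0.   9.1] p [0.5433 0.285  0.0653]
lean -0.17 t75.4 w0.179 F [-4.7  0.4  6.6] p [0.5247 0.2838 0.0652]
upright t76.0 w0.174 F [-6.9  0.1  8.1] p [0.5343 0.2843 0.0649]
lift stop=False t76.6 w0.175 F [-1.5 -0.1 -1.2] p [0.5347 0.2844 0.0854]
up t77.6 w0.173 F [ 0.1  0.6 -3.3] p [0.534  0.2841 0.2087]
over t79.4 w0.181 F [ 0.3  0.5 -1.4] p [ 0.5556 -0.1113  0.194 ]
down stop=True want z 0.0640 t81.5 w0.177 F [-0.9 -0.   4. ] p [ 0.5552 -0.112   0.0639]
clear t83.5 w1.002 F [-0.1 -0.3 -0.4] p [ 0.553  -0.1112  0.1515]
```

View pics/chk.png

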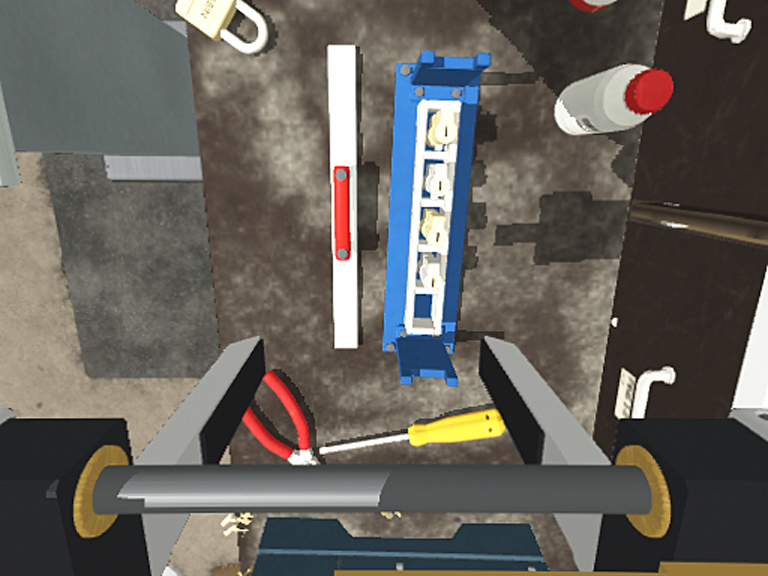

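All four stand in cells, at (442,128), (438,182), (435,228) and (431,270). The bar lies along (341,45) to (345,348). I'll measure it with masks and lay it back.

```bash
python3 - <<'E'
from h import *
d=np.load('w_chk.npz'); c=dict(mtx=d['mtx'],k1=float(d['k1']),R=d['R'],t=d['t']); im=d['im']
hsv=cv2.cvtColor(im,cv2.COLOR_BGR2HSV)
red=((hsv[...,0]<8)|(hsv[...,0]>172))&(hsv[...,1]>150)&(hsv[...,2]>90)
wh=(hsv[...,1]<40)&(hsv[...,2]>200)
res={}
for nm,m,z in(('grip',red,.04),('bar',wh|red,.008)):
    m=m.astype(np.uint8); m[:,:318]=0;m[:,372:]=0;m[360:]=0
    cs=max(cv2.findContours(m,0,2)[0],key=cv2.contourArea)[:,0,:]
    b=cv2.boxPoints(cv2.minAreaRect(np.array([onplane(c,u/1.5,v/1.5,z)[:2] for u,v in cs],np.float32)))
    e=max(b[1]-b[0],b[2]-b[1],key=np.linalg.norm); e=e*np.sign(e[1])
    res[nm]=(b.mean(0),np.arctan2(-e[0],e[1])); print(nm,res[nm],np.linalg.norm(e))
g,_=res['grip']; by=res['bar'][0][1]; a=res['bar'][1]
p=np.array([g[0],g[1],.029]); print(p,a)
move_ptp(p+[0,0,.09],down(a)); move_linear(p,max_speed=.1); gripper_close(40); wait(.2); st('grip')
move_linear(p+[0,0,.15]); st('lift'); gripper_close(40)
off=0.
t=np.append(S,.110); R=down(SY)
move_ptp([.50,-.192,.20],R); move_linear(t+[0,0,.07]); wait(.1); st('over')
save('side','s3.png',crop=(220,100,330,210),scale=5)
E
```

```text
grip (array([ 0.4730724 , -0.18122165], dtype=float32), np.float32(0.012212387)) 0.08053307
bar (array([ 0.472508  , -0.18144268], dtype=float32), np.float32(-0.0024723269)) 0.27848017
[ 0.47307241 -0.18122165  0.029     ] -0.0024723269
grip t87.6 w0.149 F [-0.7  0.2  0.3] p [ 0.4729 -0.1812  0.029 ]
lift t88.8 w0.146 F [-0.4 -0.4 -3.1] p [ 0.4722 -0.1807  0.1777]
over t89.9 w0.147 F [ 1.   0.3 -2.4] p [ 0.5517 -0.1919  0.1801]
```

View pics/s3.png

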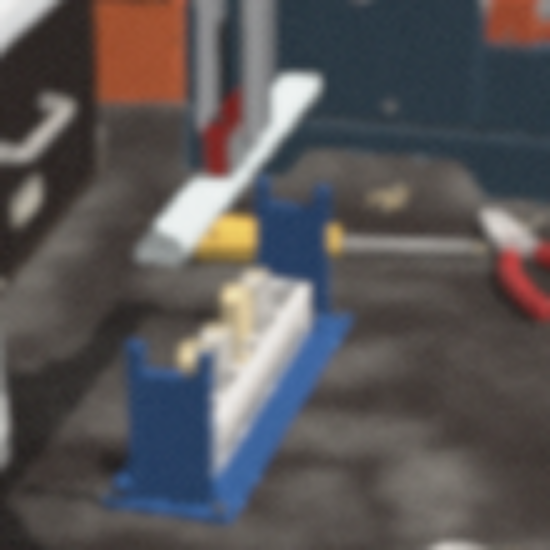

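The bar, which had been knocked about 3 cm, is held level above the forks with the grip up. Lowering it now.

```bash
python3 - <<'E'
from h import *
t=np.append(S,.110)
move_linear(t+[0,0,.02],max_speed=.1)
r=move_linear(t+[0,0,-.003],max_speed=.02,threshold=6); st('down stop=%s'%r)
if abs(state()['ee_pos'][2]-.110)<.0025:
    ungrasp(); move_linear(state()['ee_pos']+[0,0,.08])
    move_ptp([.55,-.22,.27],down(0)); wait(.2)
    c=calibration('wrist'); save('wrist','fin.png',scale=1.5); im=cv2.imread('pics/fin.png')
    hsv=cv2.cvtColor(im,cv2.COLOR_BGR2HSV)
    red=((hsv[...,0]<8)|(hsv[...,0]>172))&(hsv[...,1]>150)&(hsv[...,2]>90)
    wh=(hsv[...,1]<40)&(hsv[...,2]>200)
    for nm,m,z in(('grip',red,.121),('bar',wh|red,.089)):
        m=m.astype(np.uint8); m[:,:325]=0;m[:,430:]=0;m[410:]=0
        cs=max(cv2.findContours(m,0,2)[0],key=cv2.contourArea)[:,0,:]
        b=cv2.boxPoints(cv2.minAreaRect(np.array([onplane(c,u/1.5,v/1.5,z)[:2] for u,v in cs],np.float32)))
        e=max(b[1]-b[0],b[2]-b[1],key=np.linalg.norm); e=e*np.sign(e[1]); print(nm,b.mean(0),np.arctan2(-e[0],e[1]),np.linalg.norm(e))
save('side','s4.png',crop=(220,100,330,210),scale=5)
E
```

```text
down stop=True t91.5 w0.145 F [-0.  -0.2  5.2] p [ 0.5522 -0.1919  0.1098]
grip [ 0.5522213  -0.19165188] -0.040577736 0.08178437
bar [ 0.5513459  -0.19229862] -0.03657003 0.27874824
```

View pics/s4.png

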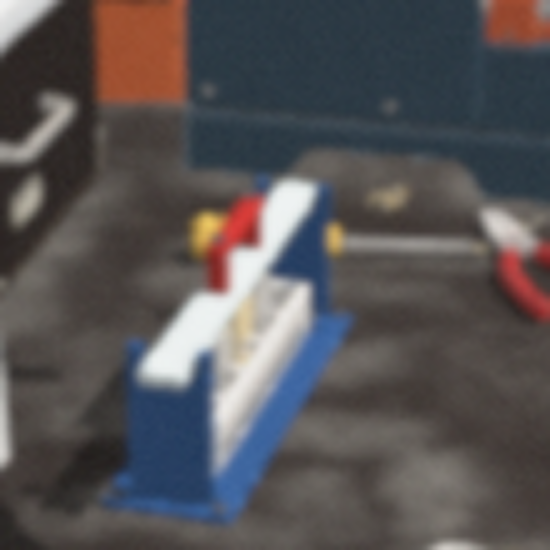

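View pics/fin.png

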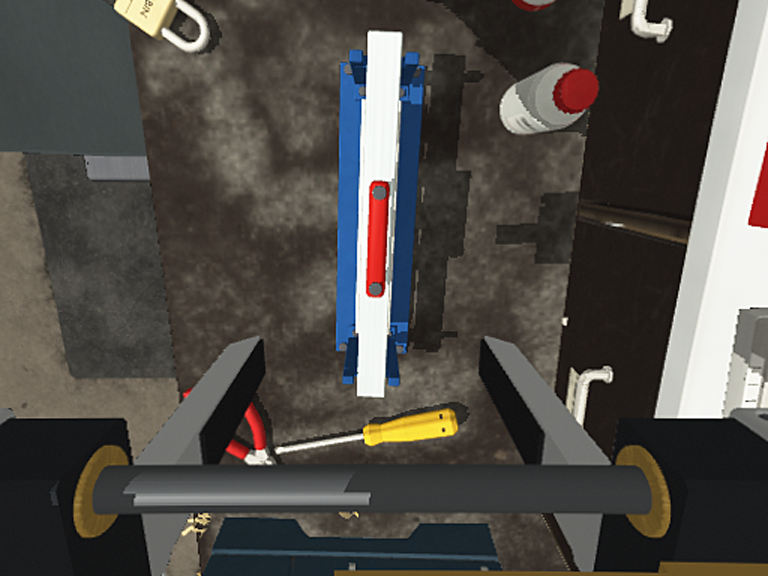

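The bar lies in both forks with the grip up (378,190 to 375,290). It is within about 1 mm and 0.004 rad of the stand, and the robot is clear. Handing in.

```bash
python3 -c "
from bench import *
close_job()"
```

```text
the job is handed in; nothing more can be done
```

The job is done and handed in at about 94 s of the 210 s allowed; the hand-in reports no verdict.

- **Bar off:** I lifted the hold-down bar from the stand and set it on the worktop. It was knocked about 3 cm while it lay there, so I measured it again before picking it up.
- **Cylinders:** Four were present, two brass and two silver. I rocked each ±0.17 rad, and all four then lifted out with little more than their own weight on the wrist. They stand in cells y = -40, 0, 40 and 80 mm. Each touched the cell floor within 0.1 mm of the expected height, and the wrist picture showed all four upright.
- **Bar back:** It touched the seats at the expected height (TCP 0.1098 m against 0.110 m). In the last picture it lies in both forks, grip up, about 1 mm or less off centre and 0.004 rad or less off square.
- **Bystanders:** The arm did not go near the padlock or the bottles. In the last wrist picture the padlock and white bottle looked unmoved; the red bottle was mostly out of frame and I did not measure any of them again.

No check failed. The only disagreement was about 1 mm in the bar's position across the stand: 0.5522 m from the grip and 0.5513 m from the bar outline, against 0.5525 m for the stand. I did not notice the grip slackening.

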